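# Set the reagent bottles out on their drip saucers

### The arm

A 7-joint arm with a two-finger parallel gripper is mounted at the origin on a cart in front of the work surface, level with it; the furniture and walls round the work are solid. World frame = base frame: x ahead of the robot, y to its left, z up, the work surface at z = 0. Lengths are in m, angles in rad, forces in N, time in s.
With the tool pointing down it reaches from about 0.425 to 0.95 m from the base axis. Payload 4.7 kg.
Tool frame: the origin (TCP) lies on the centre line of the jaws, within the pads' length; the fingertips stand robot.nose_length ahead of it and the grasp point (between the pads) lies 8 mm behind it (robot.nose_length is the distance from the TCP to the fingertips, in m); z points along the fingers, y is the line along which they close (so a half turn about z gives the same grasp; the last joint's range is limited). The gripper opens to 85 mm and grips with 20 to 120 N. Pads are 22 mm wide; open, the fingers measure 114 mm over their backs; the gripper's body (76 mm by 85 mm) begins 54 mm behind the grasp point. The pads swing forward as they close: fully open they stand 13 mm farther back than shut.
Start: joints at [1.17, 0.469, -0.049, 1.532, 0.024, 1.141, -0.082], TCP at [0.245, -0.629, 0.242] pointing down, gripper open.
Joint ranges: [-2.59, 2.59], [-0.33, 1.99], [-1.39, 1.29], [0.1, 2.45], [-1.04, 4.18], [0.21, 1.99], [-2.66, 2.66]. Speed limits (rad/s): [2.57, 2.57, 3.14, 3.14, 3.14, 3.14, 3.14].

### API

Orientations are given as [roll, pitch, yaw] about the fixed x, y, z axes, in that order (R = Rz(yaw) Ry(pitch) Rx(roll)).
In Python, from plant import robot gives the robot as it stands. Calls block until the motion is done:
- robot.goto(position, orientation): joint-space move of the TCP to a pose.
- robot.move_straight(position, vel=0.15, attitude=None, contact_N=None): straight line of the TCP; attitude=None keeps the orientation; vel is the mean speed in m/s. With contact_N (N) it stops when the force on the tool has changed by that much, and returns True; else False.
- robot.move_joints(angles): joint-space move.
- robot.grip(opening, strength=None): opening from 0.0 (shut) to 1.0 (fully open); strength is the grip in N (None keeps the last); returns when the fingers have stopped.
- robot.sleep(seconds).
- robot.inverse_kinematics(position, orientation): joint angles nearest the present ones, or None.
- robot.sense(): the state.
- robot.grab_frame(name): name is "scene" or "top" or "wrist"; returns a dict with "image" (480x640x3 uint8, red, green, blue), "range_z" (480x640 float32, m along the optical axis (not along the pixel's ray), 0 where there is no reading), "fx", "fy", "cx", "cy" (pixels), "dist_coeffs" ([k1, k2, p1, p2, k3] as OpenCV has them; the pictures are not rectified), "R" (3x3) and "t" (3): a world point X has camera coordinates R X + t. Camera axes: x right, y down, z forward; pixel columns grow to the right and rows downward; lengths in m; the calibration is good to about 2 mm. A picture is of the moment at which its call begins.
A pose or a line that the arm cannot do raises robot.IKError and nothing moves.
- robot.close_job(): hands the job in; it is judged then, once.
The state is a dict: "t": time; "joint_pos": joint angles; "joint_velocities": joint speeds; "effort": joint torques, N m; "tcp_pos": TCP position; "tcp_rot": TCP orientation; "wrist_force": force on the tool from outside, world axes, zero at the start; "torque": the same for the moment, N m; "opening": opening from 0.0 (shut) to 1.0 (fully open); "gripper_force": force on a finger pad.
Only numpy, scipy, OpenCV 4.12 (cv2) and the standard library are available. Lean on these libraries where they do the work, as an engineer would, in place of code of your own. Each camera call takes 0.05 s, during which the arm holds its last target. There are 200 camera calls.

### The job

Take the four bottles from among the things at the front of the right bench (not the ones stored at its far back) and stand each upright inside the drip saucer on the left bench, by the microscope, that fits its width: the small dropper bottle in the small one, the two medium-sized screw-capped bottles in the two middle ones, one in each, and the broad, tall bottle in the large one. Keep the bottles upright on the way, and leave the two squat jars with wide black lids standing where they are.

Things in the scene. Friction and masses are not known exactly. Their poses are not given: they have to be found in the camera images.
- dropper: Small brown dropper bottle with a pointed black dropper cap: body 25 mm diameter up to 46 mm height, collar 18 mm diameter from 46 to 58 mm, then a 12 mm nozzle to 75 mm. About 0.03 kg. Stands upright at the front of the right bench at the start. Origin: centre of its underside, z up along its axis.
- oil_a: One of two identical brown reagent bottles with black screw cap: body 45 mm diameter up to 80 mm, cap 28 mm diameter, 98 mm tall in all, about 0.09 kg. Stands upright at the front of the right bench at the start. Origin: centre of its underside, z up along its axis.
- oil_b: The other of two identical brown reagent bottles with black screw cap: body 45 mm diameter up to 80 mm, cap 28 mm diameter, 98 mm tall in all, about 0.09 kg. Stands upright at the front of the right bench at the start. Origin: centre of its underside, z up along its axis.
- medium: Broad reddish reagent bottle with orange screw cap: body 62 mm diameter up to 110 mm height (the collider is a straight cylinder), cap 38 mm diameter, 128 mm tall in all, about 0.16 kg. Stands upright at the front of the right bench at the start. Origin: centre of its underside, z up along its axis.
- saucer_small: Small drip saucer, fixed to the left bench (whose top is 4 mm lower than the right one): a round bare-metal dish with a flat floor 3 mm above the bench and an upright rim whose top is 9 mm above the bench; inside diameter 41 mm, outside 47 mm. Origin: centre of its underside, on the bench; z up. The microscope stands to the left of the saucers, its eyepieces up to 280 mm above the bench.
- saucer_mid_a: One of two identical middle drip saucers, fixed to the left bench (whose top is 4 mm lower than the right one): a round bare-metal dish with a flat floor 3 mm above the bench and an upright rim whose top is 9 mm above the bench; inside diameter 61 mm, outside 67 mm. Origin: centre of its underside, on the bench; z up. The microscope stands to the left of the saucers, its eyepieces up to 280 mm above the bench.
- saucer_mid_b: The other of two identical middle drip saucers, fixed to the left bench (whose top is 4 mm lower than the right one): a round bare-metal dish with a flat floor 3 mm above the bench and an upright rim whose top is 9 mm above the bench; inside diameter 61 mm, outside 67 mm. Origin: centre of its underside, on the bench; z up. The microscope stands to the left of the saucers, its eyepieces up to 280 mm above the bench.
- saucer_large: Large drip saucer, fixed to the left bench (whose top is 4 mm lower than the right one): a round bare-metal dish with a flat floor 3 mm above the bench and an upright rim whose top is 9 mm above the bench; inside diameter 80 mm, outside 86 mm. Origin: centre of its underside, on the bench; z up. The microscope stands to the left of the saucers, its eyepieces up to 280 mm above the bench.
- jar_a: One of two identical squat white jars with a wide black screw lid (objective cans): 40 mm diameter, 56 mm tall. It stands among the bottles but is not one of them and stays where it is. Origin: centre of its underside, z up.
- jar_b: The other of two identical squat white jars with a wide black screw lid (objective cans): 40 mm diameter, 56 mm tall. It stands among the bottles but is not one of them and stays where it is. Origin: centre of its underside, z up.
Not all that is in view belongs to the job. Leave any blue look-alike of the medium alone.

How it is judged:
By the outcome, as a careful person would: the job done as asked, in the order asked, and still so for the second after the job is handed in, with the robot touching nothing.
It also fails if it takes over 115 s, if anything falls off the work surface, if the arm or the gripper's body presses on something with over 40 N, if the wrist force passes 120 N, or if a joint passes its speed limit or range.

## Working session

There is one attempt and no reset: what is moved stays moved. The work goes in short steps, each a Python script; the robot and the scene stay as the last script left them, time stands still between calls to the robot, and variables do not carry over. Pictures are saved under pics/ and viewed, at most 14 in all, crops included, and the job is handed in when it is done.

```bash
ls; mkdir -p pics; python3 - <<'E'
from plant import robot
import cv2,numpy as np,pickle
for n in("scene","top","wrist"):
    f=robot.grab_frame(n); pickle.dump(f,open(f"pics/{n}0.pkl","wb"))
    cv2.imwrite(f"pics/{n}0.png",f["image"][:,:,::-1])
    C=-np.array(f["R"]).T@np.array(f["t"]); print(n,C.round(3),np.array(f["R"])[2].round(2),f["fx"],f["dist_coeffs"],(f["range_z"]>0).mean())
print(robot.nose_length,robot.sense())
E
```

```text
pics
scene [-0.239  0.635  0.534] [ 0.65 -0.63 -0.43] 563.890605482028 [-0.13666257  0.          0.          0.          0.        ] 0.9963248697916667
top [ 0.371 -0.063  1.007] [ 0.1   0.02 -0.99] 570.7742999205649 [0.01975613 0.         0.         0.         0.        ] 0.996025390625
wrist [ 0.313 -0.602  0.373] [-0.27 -0.1  -0.96] 384.8255737407317 [-0.08427416  0.          0.          0.          0.        ] 0.9959895833333333
0.011 {'t': 0.15, 'joint_pos': array([ 1.17012705,  0.46929165, -0.04862002,  1.53341572,  0.02409406,
        1.14096306, -0.08229071]), 'joint_velocities': array([-0.00039351, -0.00250614, -0.00054999, -0.00259315,  0.00182203,
       -0.00330506, -0.00074717]), 'effort': array([ 6.33567815e-04, -5.10766232e+01, -4.66047751e-02, -2.37978852e+01,
        1.07462905e-02,  5.32652179e-03, -1.85057866e-05]), 'tcp_pos': array([ 0.24508518, -0.62848528,  0.24148023]), 'tcp_rot': array([-3.14010011e+00,  2.80353123e-05,  3.71824015e-01]), 'wrist_force': array([-0.52508224,  0.26576285, -0.82976436]), 'torque': array([-0.00430508,  0.01741713,  0.04058994]), 'gripper_force': 0.0, 'opening': 1.0034017604370413}
```

View pics/top0.png

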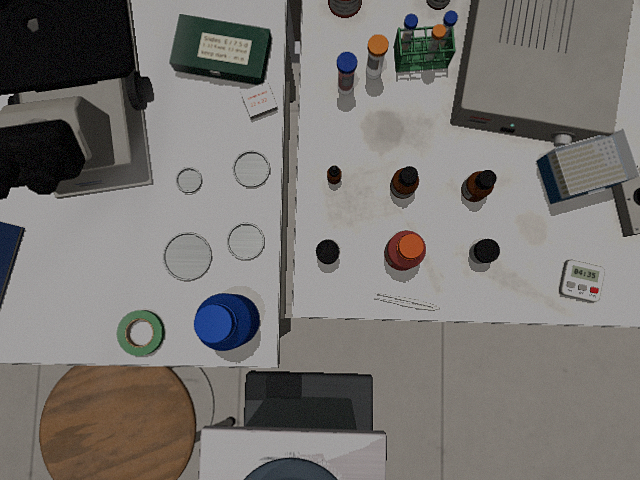

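View pics/scene0.png

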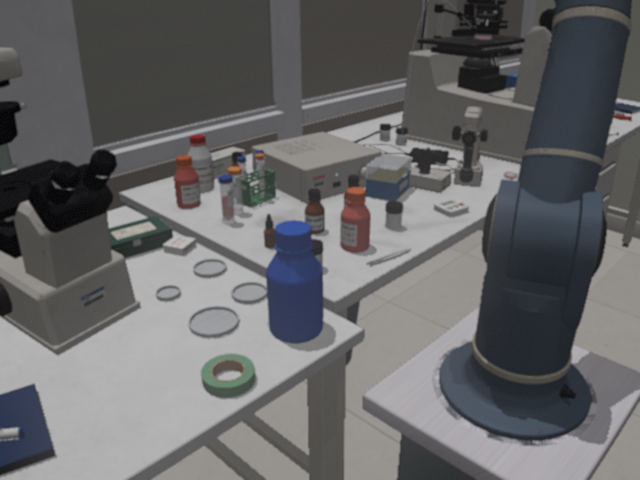

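The top view shows the dropper at (334,174), oils at (404,181) and (481,185), medium at (406,250, orange cap) and jars at (328,251) and (485,250). The saucers are: small (189,180), middle (252,170) and (246,241), large (188,257). The blue look-alike at (228,322), near the large saucer, stays alone. The red bottle at (345,5) is one of those stored at the back.

```bash
cat > h.py <<'E'
import numpy as np,cv2
def cam(f):
    K=np.array([[f["fx"],0,f["cx"]],[0,f["fy"],f["cy"]],[0,0,1.]]);return K,np.array(f["dist_coeffs"],float),np.array(f["R"],float),np.array(f["t"],float)
def cloud(f):
    K,d,R,t=cam(f); v,u=np.mgrid[:480,:640]
    n=cv2.undistortPoints(np.stack([u,v],-1).reshape(-1,1,2).astype(np.float64),K,d).reshape(480,640,2)
    z=f["range_z"][...,None]; P=np.concatenate([n*z,z],-1); return (P-t)@R
def ray(f,uv,z):
    K,d,R,t=cam(f); n=cv2.undistortPoints(np.array(uv,float).reshape(-1,1,2),K,d).reshape(-1,2)
    D=np.c_[n,np.ones(len(n))]@R; C=-R.T@t; return C+D*((z-C[2])/D[:,2])[:,None]
E
python3 - <<'E'
import pickle
from h import *
f=pickle.load(open("pics/top0.pkl","rb"));W=cloud(f);im=f["image"]
print("right z",np.median(W[280:300,340:370,2]),"left z",np.median(W[280:300,110:140,2]))
# tops: connected blobs above height, in bottle window
for n,(u,v),h in [("dropper",(334,174),.075),("oil1",(404,180),.098),("oil2",(481,184),.098),("medium",(408,248),.128),("jarL",(328,251),.056),("jarR",(485,250),.056)]:
    w=np.s_[v-38:v+38,u-32:u+32]; Z=W[w][...,2]
    m=(Z>.012)&(Z<.2); N,l,s,c=cv2.connectedComponentsWithStats(m.astype(np.uint8))
    k=l[38,32] or 1+np.argmax(s[1:,4]); mm=l==k; top=mm&(Z>h-.012)
    P=W[w][top]; vv,uu=np.nonzero(top); 
    (c0,r)=cv2.minEnclosingCircle(np.c_[uu,vv].astype(np.float32))
    px=np.array(c0)+[u-32,v-38]
    print(n,"topZ",np.percentile(P[:,2],80).round(4),"n",top.sum(),"px",px.round(1),r,"ray",ray(f,px,h)[0].round(4),"mean",P.mean(0).round(4))
g=cv2.cvtColor(im,cv2.COLOR_RGB2GRAY)
for n,(u,v),D in [("S",(189,180),.047),("Ma",(252,170),.067),("Mb",(246,241),.067),("L",(188,257),.086)]:
    a=int(D/2*600+8); sub=g[v-a:v+a,u-a:u+a]
    bw=cv2.absdiff(sub,cv2.medianBlur(sub,15))>10
    N,l,s,c=cv2.connectedComponentsWithStats(cv2.morphologyEx(bw.astype(np.uint8),cv2.MORPH_CLOSE,np.ones((3,3))))
    k=1+np.argmax(s[1:,2]*s[1:,3]); vv,uu=np.nonzero(l==k)
    e=cv2.fitEllipse(cv2.convexHull(np.c_[uu,vv].astype(np.int32)))
    px=np.array(e[0])+[u-a,v-a]; print(n,px.round(1),np.round(e[1],1),ray(f,px,.005)[0].round(4), "bbox",s[k])
# neighbours: blue bottle, microscope
for n,w in [("blue",np.s_[290:352,192:262]),("mic",np.s_[0:200,0:160]),("left obstacles",np.s_[10:120,165:285])]:
    P=W[w].reshape(-1,3);P=P[P[:,2]>.02];print(n,P.min(0).round(3),P.max(0).round(3))
E
python3 -c "
import cv2;i=cv2.imread('pics/top0.png')[120:290,150:520];cv2.imwrite('pics/crop1.png',cv2.resize(i,None,fx=2.1,fy=2.1,interpolation=2))"
```

```text
right z 0.0016446719780521734 left z -0.0017904130236768732
dropper topZ 0.0763 n 37 px [334.7 169.7] 4.047849655151367 ray [ 0.5917 -0.0594  0.075 ] mean [ 0.593  -0.058   0.0727]
oil1 topZ 0.1005 n 253 px [408.7 175. ] 9.125645637512207 ray [ 0.5802 -0.1791  0.098 ] mean [ 0.5802 -0.179   0.0985]
oil2 topZ 0.1001 n 263 px [486. 178.] 9.486932754516602 ray [ 0.5781 -0.3031  0.098 ] mean [ 0.5772 -0.3038  0.098 ]
medium topZ 0.1299 n 505 px [410.3 246. ] 12.835185050964355 ray [ 0.462  -0.1793  0.128 ] mean [ 0.4618 -0.1795  0.1285]
jarL topZ 0.0595 n 447 px [327.4 251.2] 12.107460975646973 ray [ 0.4571 -0.0506  0.056 ] mean [ 0.457  -0.0503  0.0579]
jarR topZ 0.0593 n 488 px [486.5 250. ] 12.855060577392578 ray [ 0.4659 -0.3149  0.056 ] mean [ 0.4652 -0.3146  0.0573]
S [189.  180.7] [27.5 28.6] [0.5821 0.2012 0.005 ] bbox [  9   9  28  29 264]
Ma [251.6 169.5] [38.3 39.8] [0.6052 0.0897 0.005 ] bbox [  8   8  40  40 382]
Mb [245.8 241.5] [38.5 39.3] [0.4753 0.0948 0.005 ] bbox [  9   9  39  39 359]
L [187.4 256.6] [50.1 50.8] [0.4459 0.197  0.005 ] bbox [  7   7  52  52 473]
blue [ 0.293 -0.063  0.02 ] [0.382 0.153 1.007]
mic [ 0.371 -0.063  0.02 ] [0.909 0.494 1.007]
left obstacles [ 0.371 -0.063  0.02 ] [0.878 0.24  1.007]
```

View pics/crop1.png

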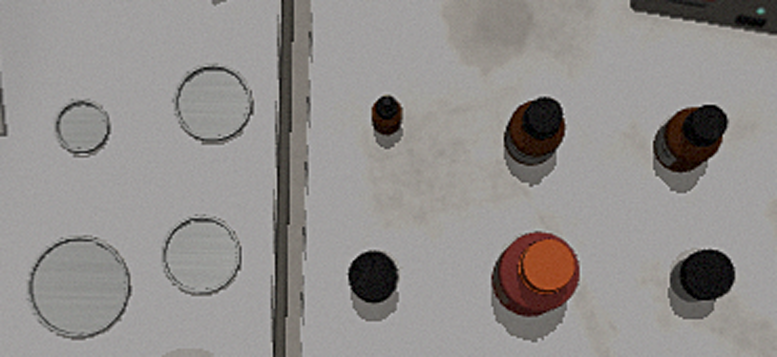

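The crop confirms it: the dropper is the narrow one with a pointed cap, the two brown oils have round shoulders, and the broad one with the orange cap is the medium. The plain black discs are the jars. Next I check the tall neighbours and reach.

```bash
python3 - <<'E'
import pickle
from h import *
from plant import robot
f=pickle.load(open("pics/top0.pkl","rb"));W=cloud(f);ok=f["range_z"]>0
for n,w in [("blue",np.s_[290:352,192:262]),("mic",np.s_[0:200,0:160])]:
    P=W[w][ok[w]]
    for z in(.03,.1,.15,.2): Q=P[P[:,2]>z]; print(n,z,Q.min(0).round(3),Q.max(0).round(3)) if len(Q) else 0
s=robot.sense()["joint_pos"]
for p in [(.592,-.059),(.580,-.179),(.578,-.303),(.462,-.1795),(.582,.201),(.605,.09),(.475,.095),(.446,.197)]:
  for yaw in (0,np.pi):
   for z in(.026,.09,.20): 
    q=robot.inverse_kinematics([*p,z],[np.pi,0,yaw]); print(p,round(yaw,1),z,None if q is None else np.round(q,2))
E
```

```text
blue 0.03 [0.293 0.065 0.03 ] [0.382 0.153 0.187]
blue 0.1 [0.293 0.065 0.1  ] [0.382 0.153 0.187]
blue 0.15 [0.309 0.081 0.15 ] [0.367 0.137 0.187]
mic 0.03 [0.492 0.236 0.03 ] [0.836 0.494 0.325]
mic 0.1 [0.492 0.236 0.1  ] [0.807 0.462 0.325]
mic 0.15 [0.492 0.236 0.15 ] [0.807 0.433 0.325]
mic 0.2 [0.492 0.236 0.2  ] [0.807 0.433 0.325]
(0.592, -0.059) 0 0.026 [ 0.18  0.61 -0.2   1.89  0.18  0.66 -1.7 ]
(0.592, -0.059) 0 0.09 [ 0.23  0.53 -0.26  1.85  0.19  0.79 -1.71]
(0.592, -0.059) 0 0.2 [ 0.29  0.4  -0.34  1.76  0.16  1.   -1.68]
(0.592, -0.059) 3.1 0.026 [ 0.52  0.71 -0.68  1.87  0.62  0.79  1.07]
(0.592, -0.059) 3.1 0.09 [ 0.55  0.62 -0.72  1.84  0.52  0.88  1.15]
(0.592, -0.059) 3.1 0.2 [ 0.6   0.49 -0.79  1.74  0.39  1.07  1.25]
(0.58, -0.179) 0 0.026 [ 0.35  0.62 -0.17  1.86  0.16  0.67 -1.48]
(0.58, -0.179) 0 0.09 [ 0.37  0.53 -0.19  1.83  0.13  0.79 -1.46]
(0.58, -0.179) 0 0.2 [ 0.4   0.41 -0.22  1.74  0.1   1.01 -1.43]
(0.58, -0.179) 3.1 0.026 [ 0.68  0.71 -0.63  1.84  0.58  0.78  1.32]
(0.58, -0.179) 3.1 0.09 [ 0.72  0.63 -0.68  1.81  0.5   0.88  1.38]
(0.58, -0.179)
[... 1776 characters left out ...]
0.54  2.1   0.33  0.71 -2.17]
(0.475, 0.095) 0 0.2 [ 0.34  0.29 -0.73  1.99  0.23  0.95 -2.08]
(0.475, 0.095) 3.1 0.026 [ 0.2   0.56 -0.61  2.13  0.55  0.61  0.77]
(0.475, 0.095) 3.1 0.09 [ 0.49  0.57 -1.    2.08  0.66  0.84  0.67]
(0.475, 0.095) 3.1 0.2 [ 0.65  0.44 -1.17  1.98  0.47  1.03  0.83]
(0.446, 0.197) 0 0.026 [-0.09  0.54 -0.52  2.12  0.48  0.59 -2.52]
(0.446, 0.197) 0 0.09 [ 0.08  0.47 -0.72  2.08  0.46  0.75 -2.5 ]
(0.446, 0.197) 0 0.2 [ 0.29  0.36 -0.97  1.98  0.35  0.99 -2.41]
(0.446, 0.197) 3.1 0.026 [ 0.29  0.76 -1.05  2.11  0.92  0.85  0.23]
(0.446, 0.197) 3.1 0.09 [ 0.35  0.66 -1.14  2.07  0.77  0.92  0.35]
(0.446, 0.197) 3.1 0.2 [ 0.43  0.45 -1.18  1.97  0.49  1.04  0.6 ]
```

```bash
python3 - <<'E'
import pickle
from h import *
for n in("top","scene"):
  f=pickle.load(open(f"pics/{n}0.pkl","rb"));W=cloud(f);ok=f["range_z"]>0
  P=W[ok];P=P[(P[:,1]>.225)&(P[:,1]<.5)&(P[:,2]<.4)]
  for x in np.arange(.44,.76,.04):
    for a,b in((.03,.1),(.1,.2),(.2,.4)):
      Q=P[(abs(P[:,0]-x)<.02)&(P[:,2]>a)&(P[:,2]<b)]
      if len(Q)>8: print(n,round(x,2),a,b,np.percentile(Q[:,1],2).round(3),end=" | ")
    print()
E
```

```text
top 0.48 0.2 0.4 0.307 | 
top 0.52 0.2 0.4 0.294 | 
top 0.56 0.03 0.1 0.283 | top 0.56 0.1 0.2 0.293 | top 0.56 0.2 0.4 0.295 | 
top 0.6 0.03 0.1 0.271 | top 0.6 0.1 0.2 0.274 | top 0.6 0.2 0.4 0.296 | 
top 0.64 0.03 0.1 0.276 | top 0.64 0.1 0.2 0.279 | top 0.64 0.2 0.4 0.301 | 
top 0.68 0.03 0.1 0.273 | top 0.68 0.1 0.2 0.286 | top 0.68 0.2 0.4 0.249 | 
top 0.72 0.03 0.1 0.26 | top 0.72 0.1 0.2 0.292 | top 0.72 0.2 0.4 0.24 | 

scene 0.48 0.2 0.4 0.305 | 
scene 0.52 0.2 0.4 0.3 | 
scene 0.56 0.03 0.1 0.28 | scene 0.56 0.1 0.2 0.299 | scene 0.56 0.2 0.4 0.31 | 
scene 0.6 0.03 0.1 0.271 | scene 0.6 0.1 0.2 0.279 | scene 0.6 0.2 0.4 0.403 | 
scene 0.64 0.03 0.1 0.447 | scene 0.64 0.1 0.2 0.422 | scene 0.64 0.2 0.4 0.414 | 
scene 0.68 0.03 0.1 0.454 | scene 0.68 0.1 0.2 0.41 | scene 0.68 0.2 0.4 0.38 | 
scene 0.72 0.1 0.2 0.402 | scene 0.72 0.2 0.4 0.352 |
```

```bash
cat > job.py <<'E'
from plant import robot
import numpy as np
def transfer(src,dst,zg,yaw,N,rel,carry=.14):
    att=[np.pi,0,yaw]
    robot.grip(1.0)
    robot.goto([*src,zg+.14],att)
    robot.move_straight([*src,zg],vel=.15)
    robot.grip(0.0,N); s=robot.sense(); print("grip",s["opening"],s["gripper_force"],s["t"],s["tcp_pos"],s["wrist_force"])
    robot.move_straight([*src,zg+carry],vel=.2)
    robot.move_straight([*dst,zg+carry],vel=.25)
    s=robot.sense(); print("carry",s["opening"],s["gripper_force"])
    robot.move_straight([*dst,zg+.012],vel=.18)
    c=robot.move_straight([*dst,zg-.004],vel=.025,contact_N=4); s=robot.sense()
    print("down",c,s["tcp_pos"],s["wrist_force"],s["opening"])
    robot.grip(rel); robot.move_straight([*dst,zg+.16],vel=.2); print("t",robot.sense()["t"])
E
python3 - <<'E'
from job import *
transfer((.592,-.0588),(.582,.201),.026,np.pi+.6-2*np.pi,25,.6)
from h import *
f=robot.grab_frame("top");cv2.imwrite("pics/top1.png",f["image"][:,:,::-1])
E
```

```text
grip 0.2834770535453022 24.802373349666595 4.4167 [ 0.59215376 -0.05888005  0.02631562] [-0.73676742 -0.91080901  1.71754732]
carry 0.28674474012669166 24.67683970928192
down True [0.58224425 0.20080973 0.0255797 ] [ 0.06061064 -0.07804193  5.19447569] 0.2823900327798113
t 9.175
```

```bash
python3 - <<'E'
from job import *
transfer((.5802,-.1791),(.605,.090),.052,.2,30,.8)
f=robot.grab_frame("scene");import cv2;cv2.imwrite("pics/scene2.png",f["image"][:,:,::-1])
E
```

```text
grip 0.5199266886663446 30.28244197368622 12.9417 [ 0.58060642 -0.17923935  0.05267189] [-1.61661829  0.24105517  3.90447074]
carry 0.5184099185489677 30.667355060577393
down True [0.60525012 0.08971055 0.05174221] [ 0.89024675 -0.44812575  3.28830942] 0.5188664160636739
t 17.7083
```

View pics/scene2.png

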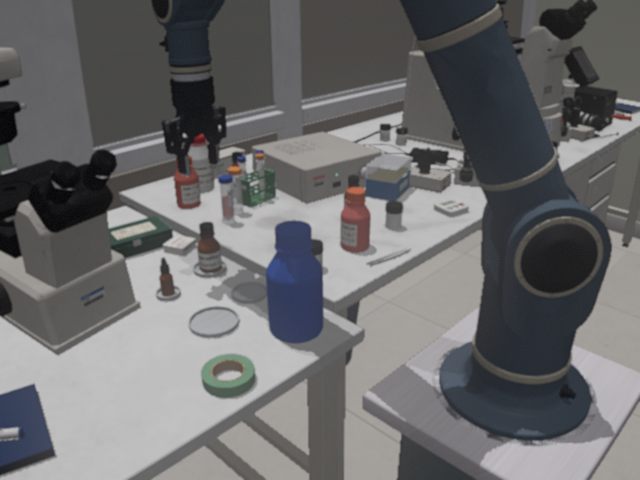

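The dropper stands in the small saucer (168,285) and one oil in the far middle saucer (209,255), both upright. I continue with the other two.

```bash
python3 - <<'E'
from job import *
transfer((.5776,-.3033),(.4753,.0948),.052,.2,30,.8)
transfer((.462,-.1794),(.4459,.197),.077,.3,35,.93)
q=robot.sense()
robot.move_straight([.5,-.1,.3],vel=.3); robot.goto([.4,-.45,.3],[np.pi,0,.3])
from h import *
import pickle
for n in("top","scene"):
    f=robot.grab_frame(n);pickle.dump(f,open(f"pics/{n}3.pkl","wb"));cv2.imwrite(f"pics/{n}3.png",f["image"][:,:,::-1])
f=pickle.load(open("pics/top3.pkl","rb"));W=cloud(f);v=f["range_z"]>0
for n,(x,y),h in [("S",(.582,.201),.075),("Ma",(.605,.09),.098),("Mb",(.4753,.0948),.098),("L",(.4459,.197),.128),("jarL",(.457,-.0505),.056),("jarR",(.4659,-.3149),.056)]:
    m=v&(np.hypot(W[...,0]-x,W[...,1]-y)<.04)&(W[...,2]>h-.013)
    vv,uu=np.nonzero(m);c,r=cv2.minEnclosingCircle(np.c_[uu,vv].astype(np.float32))
    print(n,ray(f,c,h)[0].round(4),W[m][:,2].max().round(3),m.sum())
E
```

```text
grip 0.5202398962638557 31.16927683353424 21.075 [ 0.57800961 -0.30360963  0.0527248 ] [-0.53418337 -0.17581116  4.3666667 ]
carry 0.5185074754240887 31.126543879508972
down True [0.47562842 0.09452775 0.05167459] [ 0.50968431 -0.78664694  3.17158035] 0.5184358235867889
t 26.4
grip 0.7194563685671443 37.242334485054016 29.2083 [ 0.46265694 -0.17958899  0.07789978] [-0.07734593 -1.27927955  5.88059027]
carry 0.7188838062106512 38.388272523880005
down True [0.44606559 0.19696411 0.07709607] [ 0.50558505 -1.37991034  3.99804527] 0.7179896979735327
t 34.3583
S [0.5825 0.1976 0.075 ] 0.08 42
Ma [0.6048 0.0885 0.098 ] 0.104 257
Mb [0.4748 0.0932 0.098 ] 0.104 251
L [0.4447 0.1944 0.128 ] 0.134 517
jarL [ 0.4571 -0.0506  0.056 ] 0.063 449
jarR [ 0.4651 -0.3147  0.056 ] 0.062 495
```

View pics/top3.png

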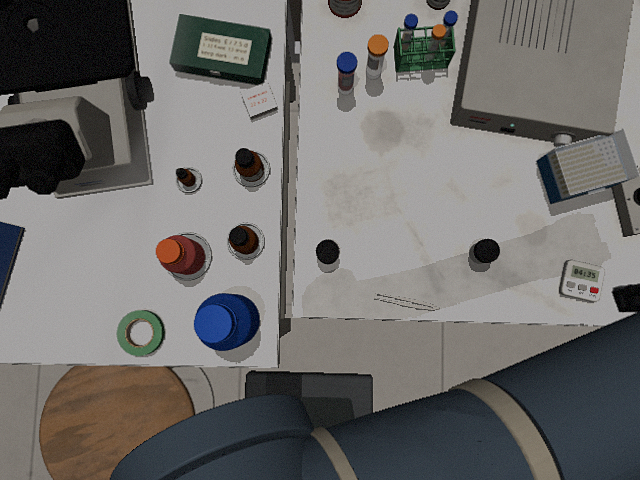

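View pics/scene3.png

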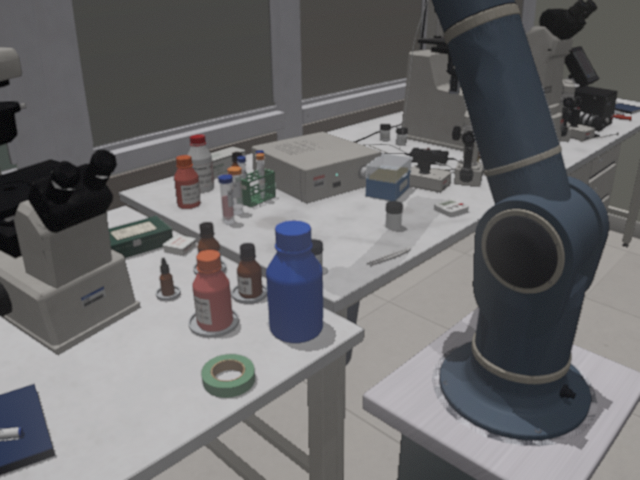

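All four bottles stand upright inside their saucers: dropper (188,180), oils (250,165) and (244,240), medium (183,255). Each is within about 3.5 mm of its saucer's centre. The jars at (328,251) and (486,251) have not moved, and the robot touches nothing.

```bash
python3 -c "
from plant import robot
print(robot.close_job())"
```

```text
the job is handed in; nothing more can be done
None
```

The job is handed in: all four bottles stand upright in their matching saucers, and the two jars and the blue look-alike were left where they were.

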